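# Check a 12-tooth gear against the master

## Task

Three loose gears of the same size lie on the bench; pick out the one with as many teeth as the master gear on the tester (12). Check that it runs: bring it flat into mesh with the master and turn it by its hub so that its teeth drive the master round by at least two teeth, without touching the master with the fingers. Then set it down (do not drop it) flat on the middle of the slate tile, and leave the other two gears where they lie.

Things in the scene. Friction and masses are not known exactly. Their poses are not given: they have to be found in the camera images.
- gear12_mid (a point): loose steel spur gear with 12 teeth, the one wanted, 0.25 kg, lying flat. Disc 79 mm across the tooth tips (root diameter 55), 14 mm thick; on top the handle, a round hub 26 mm in diameter rising to 50 mm above the underside. Point: on the axis, 25 mm above the underside. z axis up along the hub; a tooth points along the x axis, the others every 30 degrees; tapered teeth 7 mm thick
- gear9_mid (a point): loose gear, not wanted: same steel, tip diameter, disc and hub as the 12-tooth gear, but 9 coarse teeth. Point and axes likewise
- gear16_mid (a point): loose gear, not wanted: same steel, tip diameter, disc and hub as the 12-tooth gear, but 16 fine teeth. Point and axes likewise
- tester: gear tester, fixed: grey plate 200 x 100 x 10 mm, origin under its centre, x along its length. The master gear's post stands 50 mm from the origin towards +x; the bare -x half takes the gear to be tested, lying on or just over the plate, on the plate's centre line. In mesh the centres are 68 to 70 mm apart (79 mm: only tips touch; 67 mm: teeth bottom)
- master_mid (a point): master gear on the tester: flat steel gear, 12 teeth of the same shape and size as the wanted gear's, 14 mm thick, no tall hub (highest point 32 mm above the bench). Point: on its axis at half thickness, 18 mm above the bench. z axis up; a tooth points along its x axis, which turns with the gear
- master_dot (a point): small dark dot on top of the master gear, 32 mm from its axis, at the foot of the tooth that points along its x axis; shows how far the master has turned
- master (a joint): angle of the master gear on its post, rad, counter-clockwise from above positive; it turns easily either way (about 0.015 N m) and stays where it is left; stops at +-6.2
- tile_top (a point): slate tile 106 x 106 mm, 8 mm thick, fixed flat on the bench; the point is the centre of its top face

How it is judged:
On the way, in this order (a step that is already met when the one before it is completed fails the run):
1. 12-tooth gear flat and level with the master, teeth in mesh (centres under 73 mm apart) (horizontal distance between gear12_mid and master_mid below 0.073 m and z of gear12_mid in the frame of tester below 0.042 m and angle between gear12_mid's own z axis and vertical below 0.12 rad), for 0.2 s.
2. in mesh, the master driven round by two teeth (dot 28 mm from its start) (all of step 1 and distance of master_dot from where it was at the start of the episode above 0.028 m), for 0.1 s.
At the end, for the whole second after the job is handed in: The 12-tooth gear lies flat, hub up and at rest on the slate tile, its centre within 30 mm of the tile's centre; the 9- and 16-tooth gears are within 20 mm of where they began (horizontal distance between gear12_mid and tile_top below 0.03 m and z of gear12_mid in the frame of tile_top between 0.021 and 0.029 m and angle between gear12_mid's own z axis and vertical below 0.08 rad and linear speed of gear12 below 0.02 m/s and distance of each of gear9_mid, gear16_mid from where it was at the start of the episode below 0.02 m); the robot touches nothing.
It fails at once if the robot touches the master gear (over 1 N) (contact force between the arm and master above 1 N).
It fails at once if the fingers touch the master gear (over 1 N) (contact force between the fingers and master above 1 N).
It fails at once if the 12-tooth gear is dropped (falls free from more than about 18 mm) (contact force between the fingers and gear12 below 0.05 N and linear speed of gear12 above 0.6 m/s).
It fails at once if another gear is moved by more than 20 mm (distance of any of gear9_mid, gear16_mid from where it was at the start of the episode above 0.02 m).
It also fails if it takes over 51 s, if anything falls off the work surface, if the arm or the gripper's body presses on something with over 40 N, if the wrist force passes 120 N, or if a joint passes its speed limit or range.

## Robot

A 6-joint arm with a two-finger parallel gripper is mounted at the origin on a cart in front of the work surface, level with it; the furniture and walls round the work are solid. World frame = base frame: x ahead of the robot, y to its left, z up, the work surface at z = 0. Lengths are in m, angles in rad, forces in N, time in s.
With the tool pointing down it reaches from about 0.25 to 0.8 m from the base axis. Payload 8.5 kg.
Tool frame: the origin (TCP) lies at the very end of the fingers, on their centre line; the grasp point (between the pads) lies 19 mm behind it; y points along the fingers, z is the direction in which the jaws open and shut, and the axes are right-handed (so a half turn about y gives the same grasp; the last joint's range is limited). The gripper opens to 85 mm and grips with 20 to 120 N. Pads are 22 mm wide; open, the fingers measure 114 mm over their backs; the gripper's body (76 mm by 85 mm) begins 54 mm behind the grasp point. The pads swing forward as they close: fully open they stand 13 mm farther back than shut.
Start: joints at [1.215, 0.238, -0.013, 1.319, 0, 1.571], TCP at [0.183, 0.492, 0.208] pointing down, gripper open.
Joint ranges: [-2.66, 2.66], [-1.03, 1.9], [-1.14, 1.46], [-1.82, 2.27], [-1.45, 1.34], [-3.14, 3.14]. Speed limits (rad/s): [2.22, 2.22, 2.79, 3.14, 3.14, 3.14].

## Interface

Orientations are given as a 3x3 rotation matrix whose columns are the frame's x, y, z axes.
In Python, from station import robot gives the robot as it stands.
- The arm moves only by the tool carry_out, never from a script. Its arguments are lists of equal length, an entry for each row: "travel": the shift along the tool's x, y, z in m, a list of three; "angular": the turn, a rotation vector about the tool's x, y, z in degrees, a list of three; "grip": the opening, from 0 (shut) to 1 (fully open). In form: {"travel": [[dx, dy, dz], ...], "angular": [[ax, ay, az], ...], "grip": [grip, ...]}. A call has 1 to 20 rows; each row is the pose to reach, as a shift and turn from the pose commanded when the call began, along the tool's axes at that moment; what a row does not reach only later rows make up. A row lasts 1/12 s, in which the tool goes at most 41.7 mm and 7.16 degrees, less where a joint would pass 70% of its speed; a pose out of reach is approached as far as the arm can. A call with a gripper value outside its range is refused whole. The fingers move at their own pace and stop on an object; the grip force is fixed at half the most. Time passes only in rows, so rows that repeat a pose let the fingers close. It gives the time, the measured TCP pose, the force and the opening at its end, in the units of the state.
- robot.state(): the state, without advancing time (a new reading comes with each control period).
- robot.read_camera(name): name is "side" or "top"; returns the picture (400x640x3 uint8, blue, green, red); there is no depth.
- robot.camera_model(name): a dict with "vertical_fov" (degrees; the focal length in pixels is half the picture's height over the tangent of half this angle, whatever the lens; pixels are square), "cx", "cy" (the principal point, pixels), "origin" and "orientation" of the camera in the world. Camera axes: x right, y up, looking along -z (the intrinsics and any distortion apply to the point x, -y, -z); pixel columns grow to the right and rows downward; lengths in m; the calibration is good to about 2 mm. A picture is of the moment at which its call begins. camera_model takes no time and is no camera call.
- robot.close_job(): hands the job in, once; it reports no verdict.
Trained networks look in the newest picture that a camera, given by its name, has taken for a name from the list of things; names that differ only in an ending like _2 or _b are one class to them, and where a whole thing is asked for, a point or a joint stands for the part that bears it (a point fixed in the world has none). Each returns a list of dicts, best first, with "conf" (0 to 1); they miss things now and then, are a little off and sometimes report something else, mostly with a low value. They report only what shows in the picture. A call takes as long as a camera call.
- robot.find_in(camera, name): "at" ([column, row] in pixels, amid what is visible of it).
- robot.silhouettes(camera, name): "region" (400x640 bool, what is visible of it) and "at" ([column, row] in pixels, amid what is visible of it).
- robot.spot_point(camera, name): "at" ([column, row] in pixels: a listed point, or the origin of a listed thing).
The state is a dict: "t": time; "q": joint angles; "qvel": joint speeds; "joint_efforts": joint torques, N m; "position": TCP position; "tcp_rot": TCP orientation; "wrist_force": force on the tool from outside, world axes, zero at the start; "ft_torque": the same for the moment, N m; "grip_width": finger opening in m.
Only numpy, scipy, OpenCV 4.12 (cv2) and the standard library are available. Lean on these libraries where they do the work, as an engineer would, in place of code of your own. Each camera call takes 0.05 s, during which the arm holds its last target.

## Working session

There is one attempt and no reset: what is moved stays moved. The work goes in short steps, Python scripts to look and compute and a tool call to move; the robot and the scene stay as the last step left them, time stands still between calls to the robot, and variables do not carry over. Pictures are saved under pics/ and viewed, and the job is handed in when it is done.

Besides the shell and the picture viewer there is one more tool, called after ">>>" as name(argument=value, ...) on one line, values as JSON. carry_out: Moves the arm, as the interface text tells. Its arguments: {"type":"object","properties":{"travel":{"type":"array"},"angular":{"type":"array"},"grip":{"type":"array"}},"required":["travel","angular","grip"]}

```bash
mkdir -p pics; ls
python3 - <<'E'
from station import robot
import cv2
s=robot.state()
print(s['t'],s['position'],s['tcp_rot'],s['grip_width'])
for c in('top','side'):
    m=robot.camera_model(c);print(c,m)
    cv2.imwrite(f'pics/{c}0.png',robot.read_camera(c))
E
```

```text
pics
0.0 [0.1827356  0.4916946  0.20756867] [[ 9.37374405e-01 -4.95748342e-04  3.48323096e-01]
 [-3.48323448e-01 -1.36906355e-03  9.37373405e-01]
 [ 1.21751436e-05 -9.99998940e-01 -1.45600591e-03]] 0.08564354485893806
top {'vertical_fov': 49.64660386455064, 'cx': 321.5193796969996, 'cy': 196.06993632643264, 'origin': array([ 0.44569845, -0.12753246,  1.14315057]), 'orientation': array([[ 8.69469349e-05,  9.95997897e-01, -8.93766241e-02],
       [-9.99938169e-01,  1.08044783e-03,  1.10675719e-02],
       [ 1.11198451e-02,  8.93701356e-02,  9.95936408e-01]])}
side {'vertical_fov': 45.62087381615278, 'cx': 319.80241977897526, 'cy': 206.06109393982325, 'origin': array([ 0.28615279, -1.0261899 ,  0.76768469]), 'orientation': array([[ 0.94932956,  0.20138257, -0.24128499],
       [-0.3139815 ,  0.57413605, -0.75616361],
       [-0.01374776,  0.79360749,  0.60827473]])}
```

View pics/top0.png

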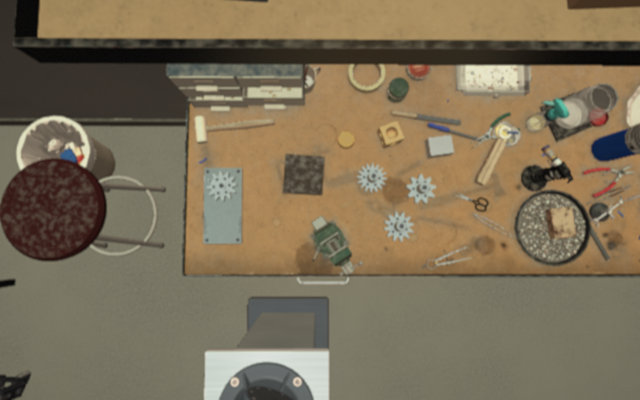

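View pics/side0.png

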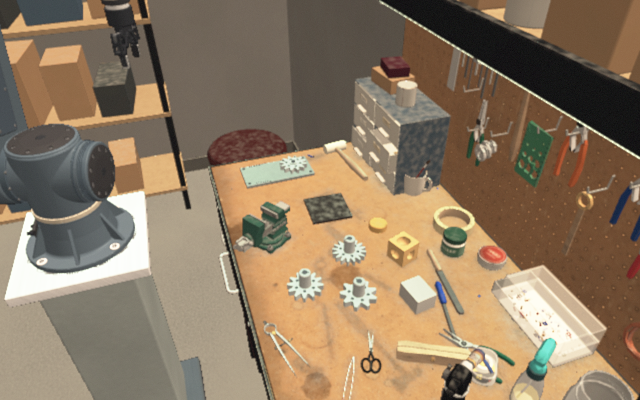

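```bash
cat > h.py <<'E'
import numpy as np, cv2
from station import robot
def cam(c):
    m=robot.camera_model(c); f=200/np.tan(np.radians(m['vertical_fov']/2)); return m,f
def ray(c,px,z):
    m,f=cam(c)
    d=np.array([(px[0]-m['cx'])/f,-(px[1]-m['cy'])/f,-1.]); d=m['orientation']@d
    o=m['origin']; return o+d*(z-o[2])/d[2]
def proj(c,p):
    m,f=cam(c); v=m['orientation'].T@(np.array(p)-m['origin'])
    return np.array([m['cx']+f*v[0]/-v[2], m['cy']-f*v[1]/-v[2]])
def crop(c,name,x0,y0,x1,y1,k=5):
    im=robot.read_camera(c)[y0:y1,x0:x1]
    cv2.imwrite(name,cv2.resize(im,None,fx=k,fy=k,interpolation=cv2.INTER_CUBIC))
E
python3 - <<'E'
from h import *
a=robot.read_camera('top');b=robot.read_camera('side')
print(robot.camera_model('top').keys())
Z=dict(gear12_mid=.025,gear9_mid=.025,gear16_mid=.025,master_mid=.018,master_dot=.025,tile_top=.008,tester=0)
for n,z in Z.items():
    for c in('top','side'):
        for d in robot.spot_point(c,n)[:2]:
            print(n,c,np.round(d['at'],1),round(d['conf'],2),ray(c,d['at'],z).round(4))
im=a[150:260,190:450];cv2.imwrite('pics/a.png',cv2.resize(im,None,fx=3,fy=3,interpolation=cv2.INTER_CUBIC))
im=b[140:320,220:400];cv2.imwrite('pics/b.png',cv2.resize(im,None,fx=3.3,fy=3.3,interpolation=cv2.INTER_CUBIC))
E
```

```text
dict_keys(['vertical_fov', 'cx', 'cy', 'origin', 'orientation'])
gear12_mid top [397.9 225.7] 0.66 [ 0.4693 -0.3375  0.025 ]
gear12_mid side [300.8 277.9] 0.63 [ 0.4627 -0.3301  0.025 ]
gear9_mid top [423.4 189. ] 0.66 [ 0.5648 -0.4056  0.025 ]
gear9_mid side [326.4 203.6] 0.61 [ 0.6001 -0.0987  0.025 ]
gear9_mid side [356.4 291.3] 0.56 [ 0.5611 -0.4046  0.025 ]
gear16_mid top [371.  173.2] 0.69 [ 0.6062 -0.2692  0.025 ]
gear16_mid side [350.6 247.8] 0.78 [ 0.5981 -0.2763  0.025 ]
master_mid top [227.1 187.5] 0.65 [0.5689 0.1065 0.018 ]
master_mid side [293.4 164. ] 0.57 [0.5741 0.124  0.018 ]
master_dot side [293.4 154.3] 0.61 [0.5861 0.1654 0.025 ]
tile_top top [301.1 172.2] 0.62 [ 0.611  -0.0861  0.008 ]
tile_top side [327.3 204. ] 0.78 [ 0.609  -0.0799  0.008 ]
tester top [223.  207.7] 0.73 [0.5172 0.12   0.    ]
tester side [279.8 173.8] 0.74 [0.5291 0.1137 0.    ]
```

View pics/a.png

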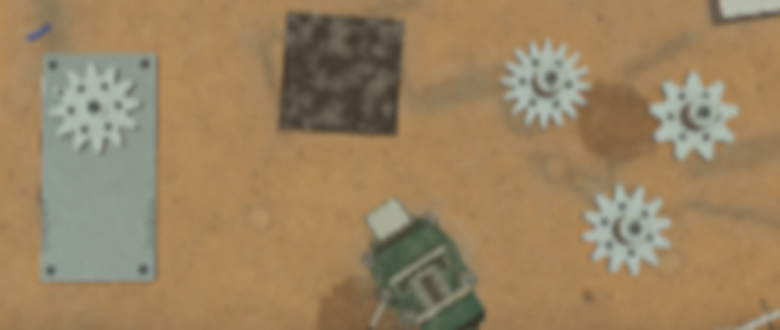

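View pics/b.png

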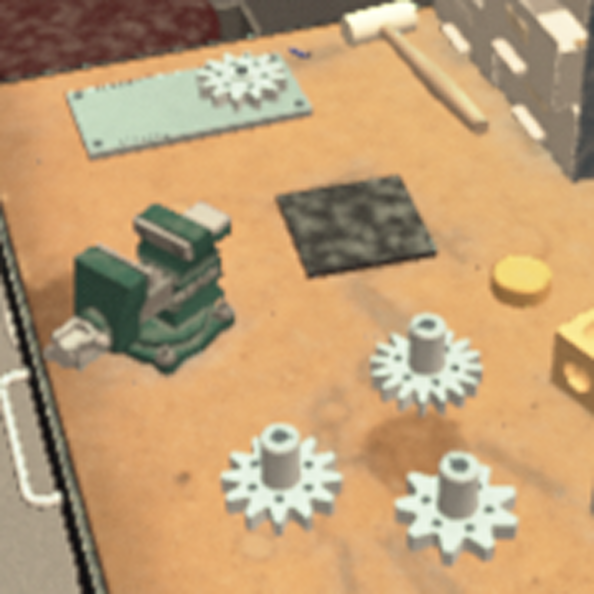

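```bash
cat >> h.py <<'E'
from scipy.optimize import minimize
def outline(N,th,scale=1):
    # tapered teeth, tip r 39.5, root 27.5
    pts=[]
    for k in range(N):
        a=th+2*np.pi*k/N
        w=[.0045,.0025]if N==12 else ([.006,.0035] if N==9 else [.0034,.0019])
        for r,t in((.0275,-w[0]),(.0395,-w[1]),(.0395,w[1]),(.0275,w[0])):
            pts.append([r*np.cos(a)-t*np.sin(a), r*np.sin(a)+t*np.cos(a)])
    return np.array(pts)
S=8
def render(c,x,y,th,N,z0,z1,hub,box):
    x0,y0,x1,y1=box
    im=np.zeros(((y1-y0)*S,(x1-x0)*S),np.uint8)
    o=outline(N,th)
    def P(o2,z):
        q=np.array([proj(c,[x+p[0],y+p[1],z]) for p in o2]); return ((q-[x0-.5,y0-.5])*S).astype(np.int32)
    a=np.linspace(0,2*np.pi,24,endpoint=False); h=.013*np.c_[np.cos(a),np.sin(a)]
    for z in np.linspace(z0,z1,4): cv2.fillPoly(im,[P(o,z)],255)
    if hub: cv2.fillPoly(im,[cv2.convexHull(np.vstack([P(h,z1),P(h,hub)]))],255)
    return cv2.resize(im,(x1-x0,y1-y0),interpolation=cv2.INTER_AREA)/255.
def fit(c,soft,box,xy,N,z0,z1,hub,free_th=True):
    x0,y0,x1,y1=box; m=soft
    from functools import lru_cache
    def cost(p): return ((render(c,p[0],p[1],p[2],N,z0,z1,hub,box)-m)**2).mean()
    best=None
    for th in np.arange(0,2*np.pi/N,2*np.pi/N/6):
        r=minimize(cost,[xy[0],xy[1],th],method='Nelder-Mead',options=dict(initial_simplex=[[xy[0],xy[1],th],[xy[0]+.004,xy[1],th],[xy[0],xy[1]+.004,th],[xy[0],xy[1],th+.06]],maxiter=90,xatol=1e-4,fatol=1e-7))
        if best is None or r.fun<best.fun: best=r
    return best.x,best.fun
def boxof(c,p,r=24):
    q=proj(c,p).round().astype(int); return q[0]-r,q[1]-r,q[0]+r,q[1]+r
E
python3 - <<'E'
from h import *
im={c:cv2.imread(f'pics/{c}0.png') for c in('top','side')}
# colour stats
for c,pts in dict(top=[(405,228),(398,240),(425,200),(222,240),(228,186)],side=[(305,292),(290,285),(250,175),(294,165)]).items():
    for p in pts: print(c,p,im[c][p[1],p[0]], cv2.cvtColor(im[c],cv2.COLOR_BGR2HSV)[p[1],p[0]])
E
```

```text
top (405, 228) [144 154 149] [ 45  17 154]
top (398, 240) [ 85 127 161] [ 17 120 161]
top (425, 200) [175 187 175] [ 60  16 187]
top (222, 240) [146 157 144] [ 65  21 157]
top (228, 186) [152 161 151] [ 63  16 161]
side (305, 292) [199 219 202] [ 56  23 219]
side (290, 285) [193 216 203] [ 47  27 216]
side (250, 175) [192 218 198] [ 53  30 218]
side (294, 165) [210 229 219] [ 46  21 229]
```

```bash
cat >> h.py <<'E'
def softmask(im,box):
    x0,y0,x1,y1=box; p=im[y0:y1,x0:x1].astype(float); d=p[...,2]-p[...,0]
    bg=np.percentile(d,75); return 1-np.clip((d-8)/(bg-8-8),0,1)
E
time python3 - <<'E'
from h import *
im={c:cv2.imread(f'pics/{c}0.png') for c in('top','side')}
for N,xy in((12,(.466,-.334)),(9,(.563,-.405)),(16,(.602,-.273))):
    for c in('top','side'):
        b=boxof(c,[*xy,.015],22 if c=='top' else 26)
        m=softmask(im[c],b)
        x,f=fit(c,m,b,xy,N,0,.014,.05); print(N,c,x[:2].round(4),np.degrees(x[2]).round(1),round(f,4))
        v=np.hstack([m,render(c,*x,N,0,.014,.05,b)]); cv2.imwrite(f'pics/fit{N}{c}.png',cv2.resize((v*255).astype(np.uint8),None,fx=6,fy=6))
for c in('top','side'):
    q=proj(c,[.57,.115,.02]).astype(int); p=im[c][q[1]-16:q[1]+16,q[0]-22:q[0]+22]
    cv2.imwrite(f'pics/m{c}.png',cv2.resize(p,None,fx=12,fy=12,interpolation=cv2.INTER_CUBIC))
    print(c,q)
E
```

```text
Traceback (most recent call last):
  File "h.py", line 42, in fit
    r=minimize(cost,[xy[0],xy[1],th],method='Nelder-Mead',options=dict(initial_simplex=[[xy[0],xy[1],th],[xy[0]+.004,xy[1],th],[xy[0],xy[1]+.004,th],[xy[0],xy[1],th+.06]],maxiter=90,xatol=1e-4,fatol=1e-7))
  File "h.py", line 39, in cost
    def cost(p): return ((render(c,p[0],p[1],p[2],N,z0,z1,hub,box)-m)**2).mean()
                          ~~~~~~^^^^^^^^^^^^^^^^^^^^^^^^^^^^^^^^^^
  File "h.py", line 33, in render
    for z in np.linspace(z0,z1,4): cv2.fillPoly(im,[P(o,z)],255)
                                                    ~^^^^^
  File "h.py", line 31, in P
    q=np.array([proj(c,[x+p[0],y+p[1],z]) for p in o2]); return ((q-[x0-.5,y0-.5])*S).astype(np.int32)
                ~~~~^^^^^^^^^^^^^^^^^^^^^
  File "h.py", line 10, in proj
    m,f=cam(c); v=m['orientation'].T@(np.array(p)-m['origin'])
        ~~~^^^
  File "h.py", line 4, in cam
    m=robot.camera_model(c); f=200/np.tan(np.radians(m['vertical_fov']/2)); return m,f
ValueError: time passes only in moves, steps and waits

real	0m7.602s
user	0m3.947s
sys	0m0.666s
```

```bash
python3 -c "
import cv2,numpy as np
a=[cv2.resize(cv2.imread('pics/fit12%s.png'%c),(520,260)) for c in('top','side')]
m=[cv2.resize(cv2.imread('pics/m%s.png'%c),(396,288)) for c in('top','side')]
v=np.zeros((560,800,3),np.uint8);v[:260,:520]=a[0];v[:0]=0
v2=np.vstack([np.hstack([cv2.resize(a[0],(400,200)),cv2.resize(a[1],(400,200))]),np.hstack([cv2.resize(x,(400,290)) for x in m])]);cv2.imwrite('pics/c.png',v2)"
```

```text
[ WARN:0@0.017] global loadsave.cpp:275 findDecoder imread_('pics/fit12top.png'): can't open/read file: check file path/integrity
Traceback (most recent call last):
cv2.error: OpenCV(4.12.0) /io/opencv/modules/imgproc/src/resize.cpp:4208: error: (-215:Assertion failed) !ssize.empty() in function 'resize'
```

```bash
cat > e.py <<'E'
s=open('h.py').read()
s=s.replace("def cam(c):","import functools\n@functools.lru_cache(None)\ndef cam(c):",1)
s=s.replace("np.array([proj(c,[x+p[0],y+p[1],z]) for p in o2])","projv(c,np.c_[o2+[x,y],np.full(len(o2),z)])")
s=s.replace("def crop(","""def projv(c,p):
    m,f=cam(c); v=(p-m['origin'])@m['orientation']
    return np.c_[m['cx']+f*v[:,0]/-v[:,2], m['cy']-f*v[:,1]/-v[:,2]]
def crop(""",1)
open('h.py','w').write(s)
E
python3 e.py
cat > f1.py <<'E'
from h import *
im={c:cv2.imread(f'pics/{c}0.png') for c in('top','side')}
for N,xy in((12,(.466,-.334)),(9,(.563,-.405)),(16,(.602,-.273))):
    for c in('top','side'):
        b=boxof(c,[*xy,.015],22 if c=='top' else 26)
        m=softmask(im[c],b)
        x,f=fit(c,m,b,xy,N,0,.014,.05); print(N,c,x[:2].round(4),np.degrees(x[2]).round(1),round(f,4))
        v=np.hstack([m,render(c,*x,N,0,.014,.05,b)]); cv2.imwrite(f'pics/fit{N}{c}.png',cv2.resize((v*255).astype(np.uint8),None,fx=6,fy=6))
for c in('top','side'):
    q=proj(c,[.57,.115,.02]).astype(int); p=im[c][q[1]-16:q[1]+16,q[0]-22:q[0]+22]
    cv2.imwrite(f'pics/m{c}.png',cv2.resize(p,None,fx=12,fy=12,interpolation=cv2.INTER_CUBIC))
    print(c,q)
E
time python3 f1.py
python3 -c "
import cv2,numpy as np
a=[cv2.resize(cv2.imread('pics/fit12%s.png'%c),(400,200)) for c in('top','side')]
m=[cv2.resize(cv2.imread('pics/m%s.png'%c),(400,290)) for c in('top','side')]
cv2.imwrite('pics/c.png',np.vstack([np.hstack(a),np.hstack(m)]))"
```

```text
12 top [ 0.4687 -0.3413] 10.0 0.012
12 side [ 0.4686 -0.3383] 10.1 0.0085
9 top [ 0.5673 -0.4018] -1.0 0.0086
9 side [ 0.5676 -0.3989] -0.7 0.0076
16 top [ 0.5968 -0.2718] 18.9 0.0145
16 side [ 0.5966 -0.2686] 18.7 0.0096
top [223 186]
side [292 165]
real	0m7.987s
user	0m8.422s
sys	0m0.180s
```

View pics/c.png

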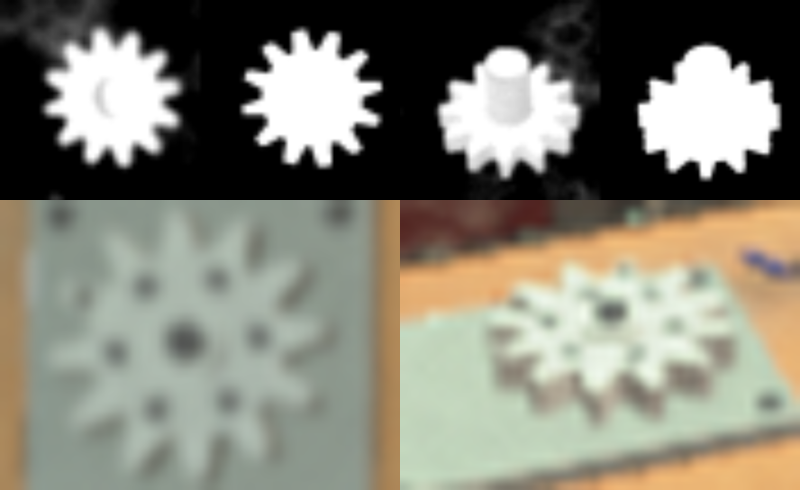

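```bash
cat > f2.py <<'E'
from h import *
im={c:cv2.imread(f'pics/{c}0.png') for c in('top','side')}
vs=[]
for c,xy in(('top',(.569,.112)),('side',(.569,.112))):
    b=boxof(c,[*xy,.018],20)
    x0,y0,x1,y1=b; p=im[c][y0:y1,x0:x1].astype(float); g=p[...,1]
    hi=np.percentile(g[14:26,14:26],70); lo=np.median(g[30:36,14:26]) if c=='top' else g[14:22,2:6].mean()
    d=p[...,2]-p[...,0]
    m=np.clip((g-lo-2)/(hi-lo-4),0,1); m[d>25]=0
    print(c,lo,hi)
    x,f=fit(c,m,b,xy,12,.011,.025,None); print(c,x[:2].round(4),np.degrees(x[2]).round(1),round(f,4))
    vs.append(cv2.resize((np.hstack([m,render(c,*x,12,.011,.025,None,b)])*255).astype(np.uint8),(800,280)))
cv2.imwrite('pics/d.png',cv2.resize(np.vstack(vs),(800,560)))
for q in((53,64),(145,63),(50,270),(143,269)):
    print(ray('top',(190+q[0]/3,150+q[1]/3),.01).round(4))
E
python3 f2.py
```

```text
top 151.5 180.1
top [0.5748 0.1233] 5.9 0.0797
side 208.5 232.0
side [0.5769 0.1385] 2.3 0.1042
[0.6126 0.1602 0.01  ]
[0.6136 0.0795 0.01  ]
[0.4324 0.1585 0.01  ]
[0.4332 0.0781 0.01  ]
```

View pics/d.png

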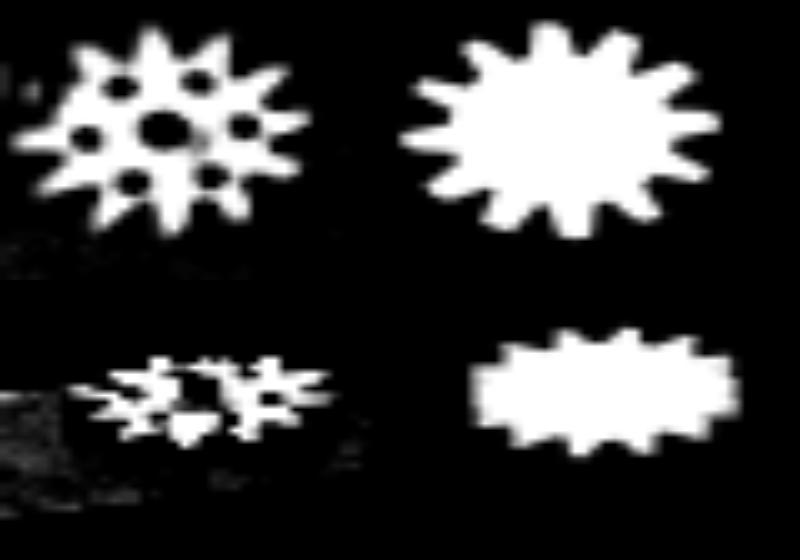

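```bash
cat > f2.py <<'E'
from h import *
import sys
def master(im,out='pics/d.png',xy=(.573,.1195)):
    vs=[];res={}
    for c,dy in(('top',0),('side',0)):
        r=23 if c=='top' else 25
        b=boxof(c,[*xy,.025],r)
        x0,y0,x1,y1=b; p=im[c][y0:y1,x0:x1].astype(float); g=p[...,1]
        lo,hi=(152,180) if c=='top' else (210,228)
        d=p[...,2]-p[...,0]
        m=np.clip((g-lo-2)/(hi-lo-4),0,1); m[d>30]=0
        # circle hole ignore via weights: fill inside 26 mm
        a=np.linspace(0,6.283,40); 
        w=np.zeros(m.shape,np.uint8); cv2.fillPoly(w,[(projv(c,np.c_[xy[0]+.023*np.cos(a),xy[1]+.023*np.sin(a),0*a+.025])-[x0,y0]).round().astype(np.int32)],1)
        m[w>0]=1
        x,f=fit(c,m,b,xy,12,.0245,.025,None); print(c,x[:2].round(4),np.degrees(x[2]).round(1),round(f,4)); res[c]=x
        vs.append(cv2.resize((np.hstack([m,render(c,*x,12,.0245,.025,None,b)])*255).astype(np.uint8),(600,290)))
    cv2.imwrite(out,np.vstack(vs)); return res
if __name__=='__main__':
    master({c:cv2.imread(f'pics/{c}0.png') for c in('top','side')})
E
python3 f2.py
```

```text
top [0.5742 0.1217] 6.1 0.0119
side [0.5726 0.124 ] 6.9 0.0108
```

View pics/d.png

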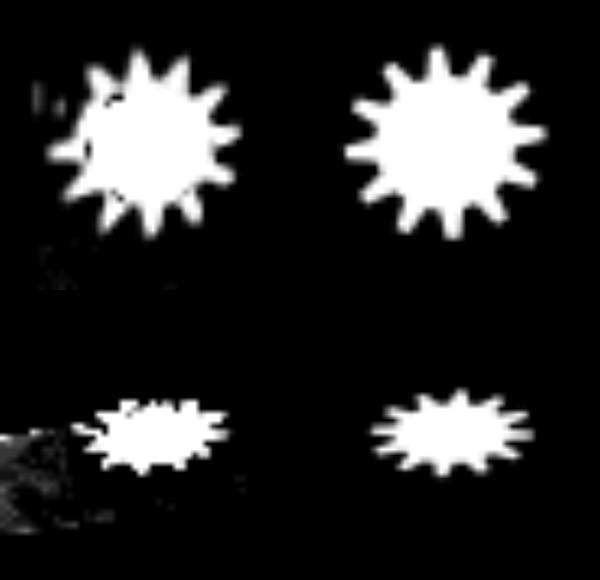

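>>> carry_out(travel=[[0.5578,0,-0.68],[0.5578,0,-0.68],[0.5578,0,-0.68],[0.5578,0,-0.68],[0.5578,0,-0.68],[0.5578,0,-0.68],[0.5578,0,-0.68],[0.5578,0,-0.68],[0.5578,0,-0.68],[0.5578,0,-0.68]], angular=[[0,7.6,0],[0,7.6,0],[0,7.6,0],[0,7.6,0],[0,7.6,0],[0,7.6,0],[0,7.6,0],[0,7.6,0],[0,7.6,0],[0,7.6,0]], grip=[1,1,1,1,1,1,1,1,1,1])

```text
t: 1.73
position: [0.3184, 0.0962, 0.2086]
tcp_rot: [[0.883, 0.001, 0.469], [-0.469, 0.0, 0.883], [0.001, -1.0, 0.001]]
wrist_force: [1.8, 0.4, 0.3]
grip_width: 0.0855
```

```bash
cat >> h.py <<'E'
def go(p,jaw=None):
    s=robot.state(); R=np.array(s['tcp_rot']); 
    print('t',round(s['t'],2),'pos',np.round(s['position'],4),'q',np.round(s['q'],2),'F',np.round(s['wrist_force'],1),'g',round(s['grip_width'],4))
    a=np.degrees(np.arctan2(R[1,2],R[0,2])); print('jaw',a.round(2),'tilt',np.degrees(np.arccos(-R[2,1])).round(2))
    if p is not None: print('travel',(R.T@(np.array(p)-s['position'])).round(4))
    if jaw is not None: print('ang y',(a-jaw))
E
python3 -c "
from h import *
go([.4687,-.34,.18],62)"
```

```text
t 1.73 pos [0.3184 0.0962 0.2086] q [ 0.29 -0.1  -0.38  1.28 -0.    0.78] F [1.8 0.4 0.3] g 0.0855
jaw 62.05 tilt 0.08
travel [ 0.3372  0.0286 -0.315 ]
ang y 0.049166700591676715
```

>>> carry_out(travel=[[0.3372,0.02,-0.315],[0.3372,0.02,-0.315],[0.3372,0.02,-0.315],[0.3372,0.02,-0.315],[0.3372,0.02,-0.315],[0.3372,0.02,-0.315],[0.3372,0.02,-0.315],[0.3372,0.02,-0.315],[0.3372,0.02,-0.315],[0.3372,0.02,-0.315],[0.3372,0.02,-0.315],[0.3372,0.02,-0.315],[0.3372,0.04,-0.315],[0.3372,0.08,-0.315],[0.3372,0.08,-0.315],[0.3372,0.08,-0.315]], angular=[[0,0,0],[0,0,0],[0,0,0],[0,0,0],[0,0,0],[0,0,0],[0,0,0],[0,0,0],[0,0,0],[0,0,0],[0,0,0],[0,0,0],[0,0,0],[0,0,0],[0,0,0],[0,0,0]], grip=[1,1,1,1,1,1,1,1,1,1,1,1,1,1,1,1])

```text
t: 3.07
position: [0.4669, -0.3374, 0.1271]
tcp_rot: [[0.883, -0.004, 0.469], [-0.469, 0.003, 0.883], [-0.005, -1.0, 0.001]]
wrist_force: [-0.3, 0.7, 1.1]
grip_width: 0.0855
```

```bash
python3 -c "
from h import *
go([.4687,-.34,.022],62)
crop('side','pics/g1.png',230,160,430,340,3)
b=robot.read_camera('top');cv2.imwrite('pics/g1t.png',cv2.resize(b[120:300,300:500],None,fx=3,fy=3))"
```

```text
t 3.07 pos [ 0.4669 -0.3374  0.1271] q [-0.63  0.37 -0.04  1.17 -0.   -0.14] F [-0.3  0.7  1.1] g 0.0855
jaw 62.01 tilt 0.26
travel [ 0.0033  0.105  -0.0015]
ang y 0.009629382752116555
```

View pics/g1.png

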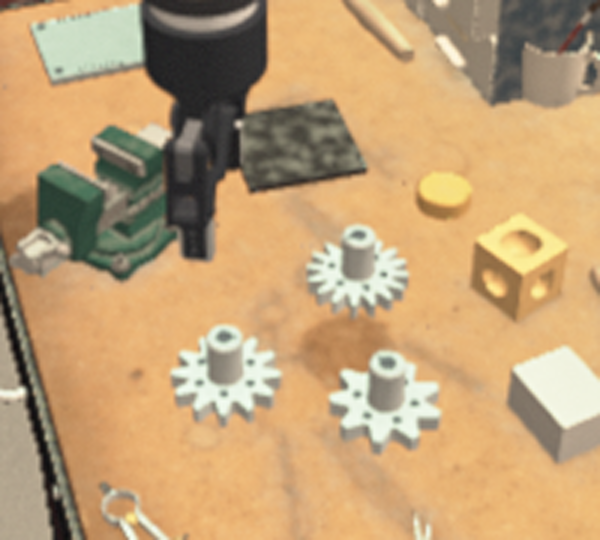

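```bash
python3 -c "
from h import *
print(proj('side',[.4669,-.3374,.127]), proj('top',[.4669,-.3374,.127]))
crop('side','pics/g2.png',230,160,430,340,3)
go(None)"
```

```text
[301.92507957 244.2341576 ] [405.9991277  225.82021432]
t 3.22 pos [ 0.4694 -0.3389  0.1305] q [-0.63  0.36 -0.04  1.17 -0.   -0.14] F [ 0.8 -0.9  0.3] g 0.0857
jaw 62.03 tilt 0.17
```

View pics/g2.png

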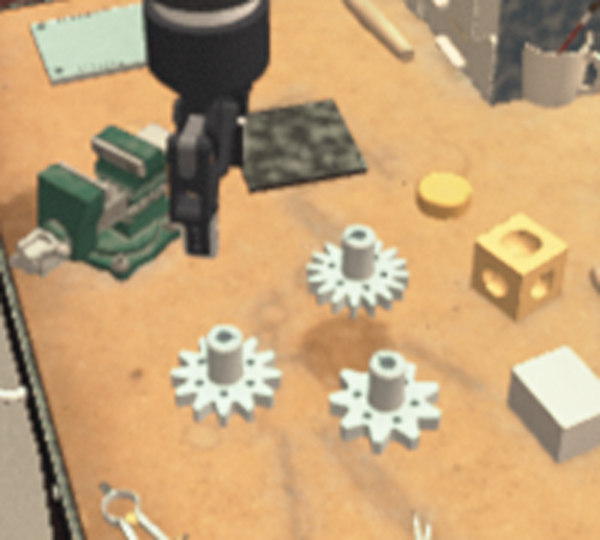

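View pics/g1t.png

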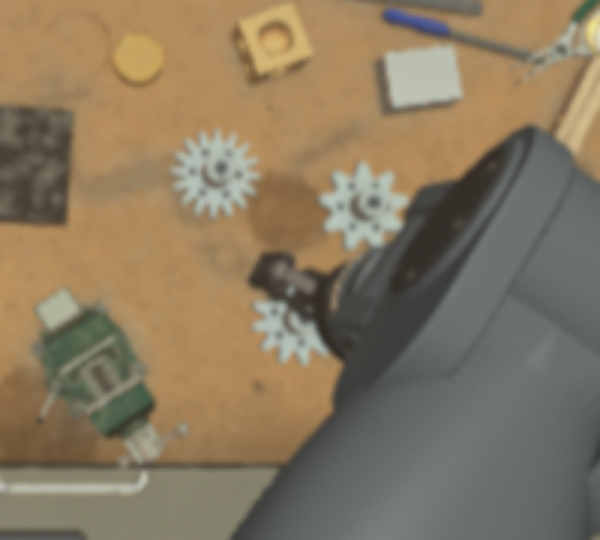

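>>> carry_out(travel=[[0.0016,0.025,-0.0014],[0.0016,0.05,-0.0014],[0.0016,0.075,-0.0014],[0.0016,0.09,-0.0014],[0.0016,0.1,-0.0014],[0.0016,0.107,-0.0014],[0.0016,0.107,-0.0014],[0.0016,0.107,-0.0014]], angular=[[0,0,0],[0,0,0],[0,0,0],[0,0,0],[0,0,0],[0,0,0],[0,0,0],[0,0,0]], grip=[1,1,1,1,1,1,1,1])

```text
t: 3.88
position: [0.4698, -0.3408, 0.0224]
tcp_rot: [[0.883, 0.001, 0.469], [-0.469, -0.001, 0.883], [0.002, -1.0, -0.0]]
wrist_force: [0.1, 0.1, 0.3]
grip_width: 0.0857
```

```bash
python3 -c "
from h import *
go([.4687,-.34,.022],62)
crop('side','pics/g3.png',230,160,430,340,3)
go(None)"
```

```text
t 3.88 pos [ 0.4698 -0.3408  0.0224] q [-0.63  0.45 -0.2   0.92 -0.   -0.14] F [0.1 0.1 0.3] g 0.0857
jaw 62.02 tilt 0.09
travel [-0.0013  0.0004  0.0002]
ang y 0.02311416978652403
t 3.93 pos [ 0.4699 -0.3409  0.0226] q [-0.63  0.45 -0.2   0.92 -0.   -0.14] F [0.  0.2 0.5] g 0.0851
jaw 62.02 tilt 0.11
```

View pics/g3.png

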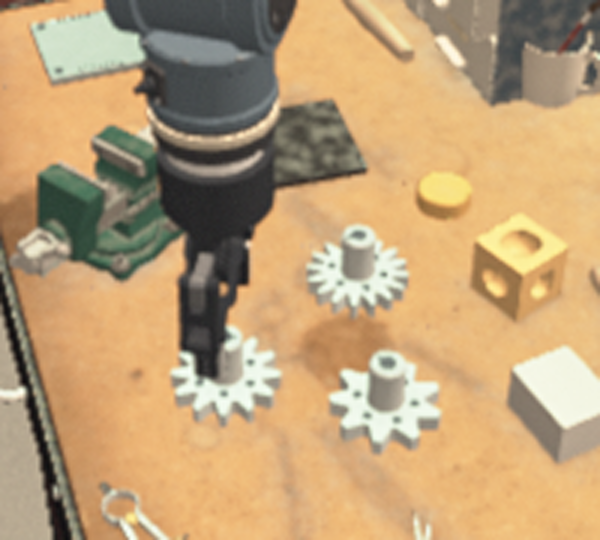

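>>> carry_out(travel=[[-0.001,0,0],[-0.001,0,0],[-0.001,0,0],[-0.001,0,0],[-0.001,0,0],[-0.001,0,0],[-0.001,0,0],[-0.001,0,0],[-0.001,0,0],[-0.001,0,0]], angular=[[0,0,0],[0,0,0],[0,0,0],[0,0,0],[0,0,0],[0,0,0],[0,0,0],[0,0,0],[0,0,0],[0,0,0]], grip=[0,0,0,0,0,0,0,0,0,0])

```text
t: 4.77
position: [0.4682, -0.3401, 0.0218]
tcp_rot: [[0.883, 0.0, 0.469], [-0.469, -0.001, 0.883], [0.001, -1.0, -0.001]]
wrist_force: [-2.7, 1.0, 6.0]
grip_width: 0.0218
```

```bash
python3 -c "
from h import *
go(None)
crop('side','pics/g4.png',230,160,430,340,3)
go(None)"
```

```text
t 4.77 pos [ 0.4682 -0.3401  0.0218] q [-0.63  0.45 -0.2   0.92 -0.   -0.14] F [-2.7  1.   6. ] g 0.0218
jaw 62.01 tilt 0.04
t 4.82 pos [ 0.4682 -0.3401  0.0218] q [-0.63  0.45 -0.2   0.92 -0.   -0.14] F [-2.1 -0.3  5.7] g 0.0217
jaw 62.01 tilt 0.04
```

View pics/g4.png

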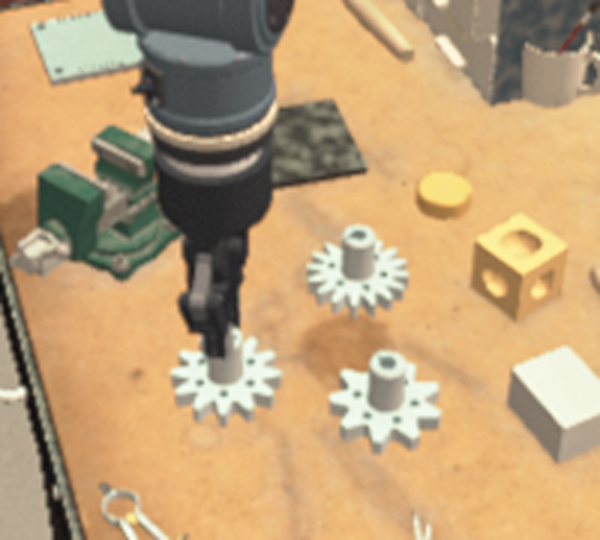

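```bash
python3 -c "
from h import *
crop('side','pics/g5.png',270,225,340,315,6)
crop('top','pics/g6.png',360,190,450,260,8)
for p in ([.4687,-.34,.014],[.4687,-.34,.05],[.4682,-.3401,.0218]):
  print((proj('side',p)-[270,225])*6,(proj('top',p)-[360,190])*8)
print(robot.state()['grip_width'])"
```

```text
[210.00207147 354.01102157] [304.62505651 288.2538352 ]
[206.64335677 282.69697997] [325.98054351 285.93489878]
[208.02503622 339.35153928] [309.46852703 289.31005458]
0.021972793522985583
```

View pics/g5.png

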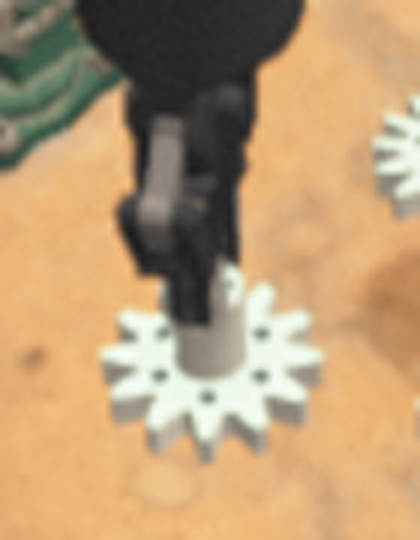

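View pics/g6.png

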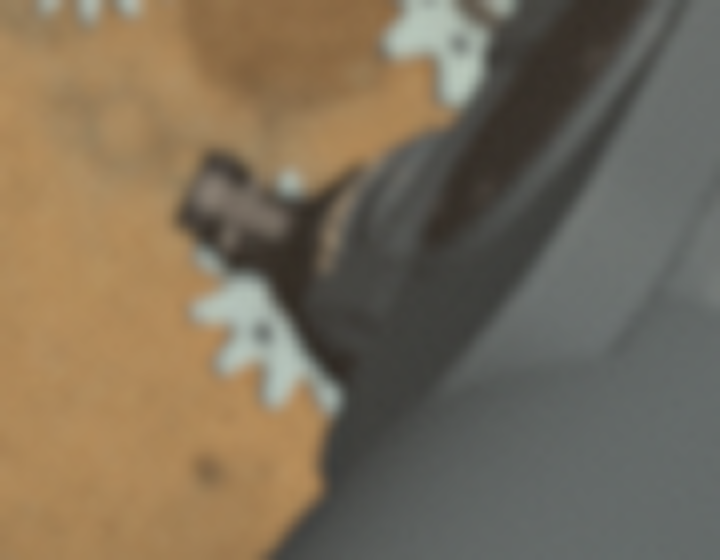

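>>> carry_out(travel=[[0,-0.005,0],[0,-0.015,0],[0,-0.03,0],[0,-0.04,0],[0,-0.04,0],[0,-0.04,0]], angular=[[0,0,0],[0,0,0],[0,0,0],[0,0,0],[0,0,0],[0,0,0]], grip=[0,0,0,0,0,0])

```text
t: 5.42
position: [0.4686, -0.3402, 0.0619]
tcp_rot: [[0.883, 0.001, 0.469], [-0.469, -0.001, 0.883], [0.001, -1.0, -0.0]]
wrist_force: [0.7, 0.0, -3.0]
grip_width: 0.0219
```

```bash
python3 -c "
from h import *
crop('side','pics/g7.png',260,205,350,315,5)
go(None)"
```

```text
t 5.47 pos [ 0.4681 -0.3398  0.0612] q [-0.63  0.41 -0.15  1.01 -0.   -0.14] F [-0.3  0.5 -3.2] g 0.0218
jaw 62.02 tilt 0.01
```

View pics/g7.png

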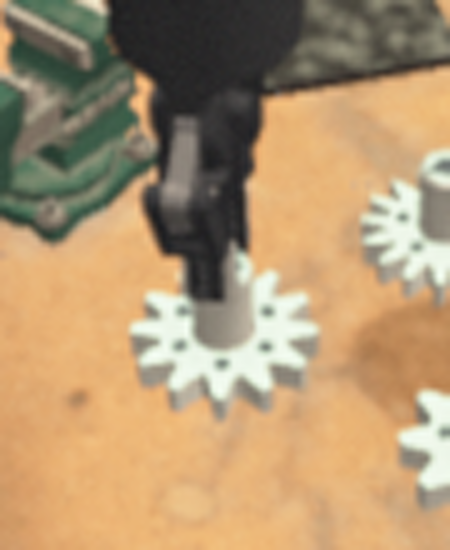

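```bash
cat > f3.py <<'E'
from h import *
def gearfit(c,im,xy,z0,th0,out,r=None,plate=False,span=15):
    r=r or (26 if c=='side' else 22)
    b=boxof(c,[*xy,z0+.01],r); x0,y0,x1,y1=b
    p=im[y0:y1,x0:x1].astype(float); d=p[...,2]-p[...,0]; g=p.max(2)
    m=softmask(im,b)
    w=np.ones(m.shape)
    w[cv2.dilate(((g<105)).astype(np.uint8),np.ones((3,3)))>0]=0
    hubm=render(c,xy[0],xy[1],0,12,z0+.03,z0+.031,z0+.05,b)  # dummy
    a=np.linspace(0,6.283,30)
    H=np.vstack([projv(c,np.c_[xy[0]+.014*np.cos(a),xy[1]+.014*np.sin(a),0*a+z]) for z in(z0+.014,z0+.055)])
    t=np.zeros(m.shape,np.uint8); cv2.fillPoly(t,[cv2.convexHull((H-[x0,y0]).round().astype(np.int32))],1); w[t>0]=0
    def cost(p): return (w*(render(c,p[0],p[1],p[2],12,z0,z0+.014,None,b)-m)**2).sum()/w.sum()
    best=None
    for th in th0+np.radians(np.arange(-span,span+1,5)):
        rr=minimize(cost,[*xy,th],method='Nelder-Mead',options=dict(initial_simplex=[[xy[0],xy[1],th],[xy[0]+.004,xy[1],th],[xy[0],xy[1]+.004,th],[xy[0],xy[1],th+.06]],maxiter=120,xatol=1e-4,fatol=1e-7))
        if best is None or rr.fun<best.fun: best=rr
    x=best.x; print(c,x[:2].round(4),'th',np.degrees(x[2]).round(2),'cost',round(best.fun,4))
    cv2.imwrite(out,cv2.resize((np.hstack([m*(w>0),w,render(c,*x,12,z0,z0+.014,None,b)])*255).astype(np.uint8),None,fx=5,fy=5))
    return x
E
python3 - <<'E'
from f3 import *
im=robot.read_camera('side')
for z in(.036,.038,.040): gearfit('side',im,(.4686,-.3383),z,np.radians(10),'pics/k.png')
E
```

```text
side [ 0.4698 -0.3345] th 9.95 cost 0.0072
side [ 0.4693 -0.3362] th 10.16 cost 0.0067
side [ 0.4688 -0.3382] th 10.14 cost 0.0068
```

View pics/k.png

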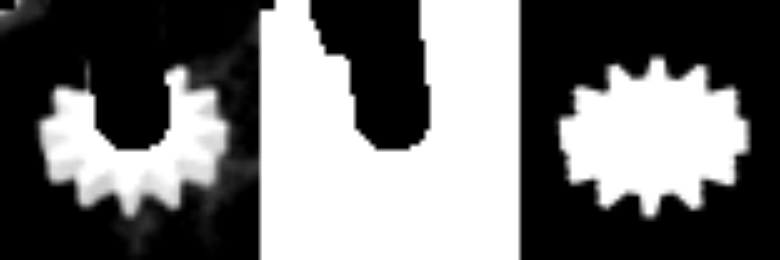

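>>> carry_out(travel=[[0,-0.03,0],[0,-0.07,0],[0,-0.11,0],[0,-0.15,0],[-0.01,-0.16,0.02],[-0.03,-0.16,0.06],[-0.05,-0.16,0.1],[-0.07,-0.16,0.14],[-0.09,-0.16,0.18],[-0.11,-0.16,0.22],[-0.13,-0.16,0.26],[-0.15,-0.16,0.3],[-0.165,-0.16,0.34],[-0.185,-0.16,0.38],[-0.195,-0.16,0.4],[-0.2018,-0.16,0.4168],[-0.2018,-0.16,0.4168],[-0.2018,-0.16,0.4168],[-0.2018,-0.16,0.4168]], angular=[[0,0,0],[0,0,0],[0,0,0],[0,0,0],[0,1.4,0],[0,1.4,0],[0,1.4,0],[0,1.4,0],[0,1.4,0],[0,1.4,0],[0,1.4,0],[0,1.4,0],[0,1.4,0],[0,1.4,0],[0,1.4,0],[0,1.4,0],[0,1.4,0],[0,1.4,0],[0,1.4,0]], grip=[0,0,0,0,0,0,0,0,0,0,0,0,0,0,0,0,0,0,0])

```text
t: 7.1
position: [0.4851, 0.1226, 0.2205]
tcp_rot: [[0.872, -0.001, 0.49], [-0.49, -0.001, 0.872], [-0.001, -1.0, -0.001]]
wrist_force: [0.2, -0.1, -3.9]
grip_width: 0.0215
```

```bash
python3 -c "
from h import *
go([.4855,.1228,.10],60.6)
crop('side','pics/g8.png',200,60,360,220,3)
crop('top','pics/g8t.png',170,130,330,270,4)
go(None)"
```

```text
t 7.1 pos [0.4851 0.1226 0.2205] q [ 0.25  0.19 -0.04  1.34 -0.    0.76] F [ 0.2 -0.1 -3.9] g 0.0215
jaw 60.65 tilt 0.09
travel [0.0004 0.1205 0.0005]
ang y 0.04805620260251686
t 7.2 pos [0.4853 0.1219 0.2209] q [ 0.25  0.19 -0.04  1.34 -0.    0.76] F [ 0.3  0.1 -3.8] g 0.0214
jaw 60.55 tilt 0.05
```

View pics/g8.png

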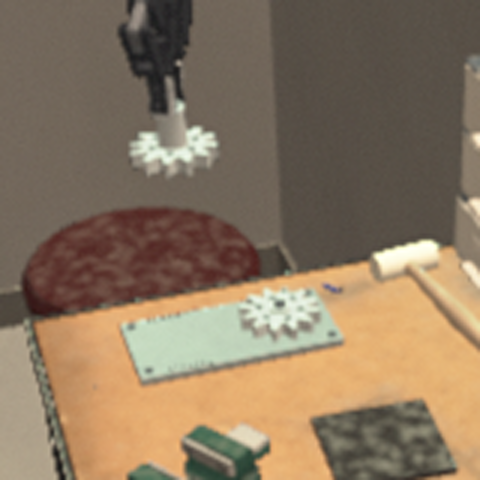

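View pics/g8t.png

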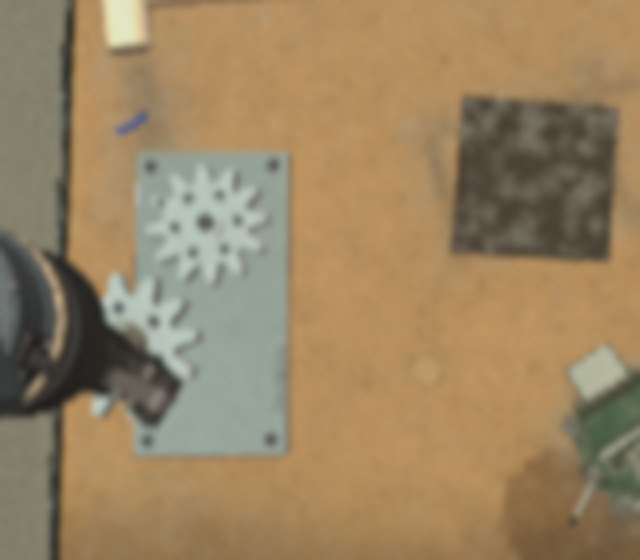

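>>> carry_out(travel=[[0,0.03,0],[0,0.07,0],[0,0.11,0],[0,0.14,0],[0,0.16,0],[0,0.175,0],[0,0.184,0],[0,0.184,0],[0,0.184,0]], angular=[[0,0,0],[0,0,0],[0,0,0],[0,0,0],[0,0,0],[0,0,0],[0,0,0],[0,0,0],[0,0,0]], grip=[0,0,0,0,0,0,0,0,0])

```text
t: 7.95
position: [0.4857, 0.1223, 0.0375]
tcp_rot: [[0.871, -0.0, 0.492], [-0.492, -0.0, 0.871], [-0.0, -1.0, -0.0]]
wrist_force: [1.1, -0.3, -3.3]
grip_width: 0.0213
```

```bash
python3 -c "
from h import *
go([.4855,.1228,.036],60.6)
crop('side','pics/g9.png',225,120,335,200,6)
crop('top','pics/g9t.png',180,150,280,250,6)
go(None)"
```

```text
t 7.95 pos [0.4857 0.1223 0.0375] q [ 0.25  0.32 -0.37  0.88 -0.    0.76] F [ 1.1 -0.3 -3.3] g 0.0213
jaw 60.55 tilt 0.01
travel [-0.0005  0.0015  0.0004]
ang y -0.05087260294791918
t 8.05 pos [0.4865 0.1227 0.0383] q [ 0.25  0.32 -0.37  0.88 -0.    0.76] F [-0.5  0.  -3.4] g 0.0219
jaw 60.58 tilt 0.1
```

View pics/g9.png

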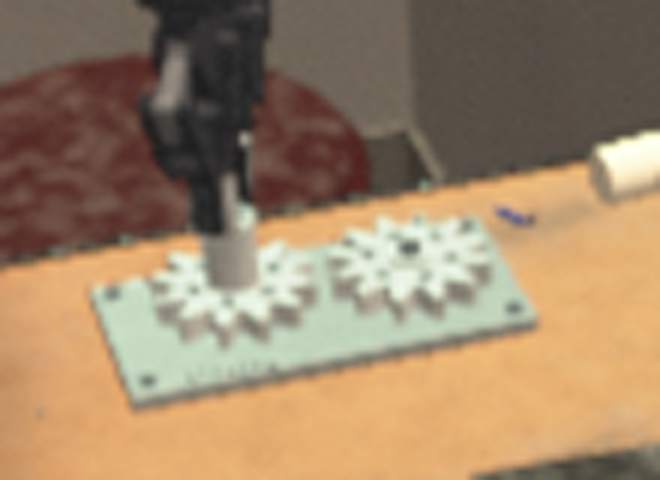

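View pics/g9t.png

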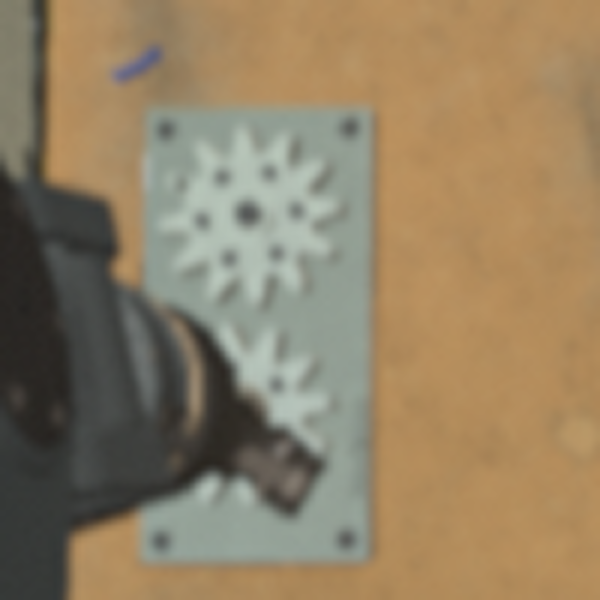

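```bash
cat > f4.py <<'E'
from h import *
def pf(c,im,xy,z,th0,hubz=None,span=15,out=None):
    r=25 if c=='side' else 21
    b=boxof(c,[*xy,z],r); x0,y0,x1,y1=b
    p=im[y0:y1,x0:x1].astype(float); g=p[...,1]; d=p[...,2]-p[...,0]
    lo,hi=(152,180) if c=='top' else (210,228)
    m=np.clip((g-lo-2)/(hi-lo-4),0,1); m[d>30]=0
    w=np.ones(m.shape); 
    a=np.linspace(0,6.283,40); H=[]
    for rr,zz in [(.025,z)]+([(.016,hubz),(.016,z)] if hubz else []):
        H.append(projv(c,np.c_[xy[0]+rr*np.cos(a),xy[1]+rr*np.sin(a),0*a+zz]))
    t=np.zeros(m.shape,np.uint8)
    cv2.fillPoly(t,[(H[0]-[x0,y0]).round().astype(np.int32)],1)
    if hubz:
        cv2.fillPoly(t,[cv2.convexHull((np.vstack(H[1:])-[x0,y0]).round().astype(np.int32))],1)
        w[cv2.dilate((g<110).astype(np.uint8),np.ones((5,5)))>0]=0
    w[t>0]=0
    def cost(q): return (w*(render(c,q[0],q[1],q[2],12,z-.0003,z,None,b)-m)**2).sum()/w.sum()
    best=None
    for th in th0+np.radians(np.arange(-span,span+1,5)):
        rr=minimize(cost,[*xy,th],method='Nelder-Mead',options=dict(initial_simplex=[[xy[0],xy[1],th],[xy[0]+.003,xy[1],th],[xy[0],xy[1]+.003,th],[xy[0],xy[1],th+.06]],maxiter=120,xatol=1e-4,fatol=1e-7))
        if best is None or rr.fun<best.fun: best=rr
    x=best.x; print(c,x[:2].round(4),'th',np.degrees(x[2]).round(2),'cost',round(best.fun,4))
    if out: cv2.imwrite(out,cv2.resize((np.hstack([m,w,render(c,*x,12,z-.0003,z,None,b)])*255).astype(np.uint8),None,fx=5,fy=5))
    return x
E
python3 - <<'E'
from f4 import *
for c in('top','side'):
    im=robot.read_camera(c); cv2.imwrite(f'pics/p_{c}.png',im)
    m0=(.5742,.1217) if c=='top' else (.5726,.124)
    a=pf(c,im,m0,.025,np.radians(6.3),out=f'pics/q{c}m.png')
    g=pf(c,im,(.4855,.1217) if c=='top' else (.485,.1235),.0305,np.radians(8.7),hubz=.08,span=5,out=f'pics/q{c}g.png')
    print(c,(a-g)[:2].round(4))
go(None)
E
python3 -c "
import cv2,numpy as np
a=[cv2.resize(cv2.imread('pics/q%s%s.png'%(c,k)),(600,145)) for c in('top','side') for k in 'mg']
cv2.imwrite('pics/q.png',np.vstack(a))"
```

```text
top [0.5742 0.1219] th 5.91 cost 0.0264
top [0.488  0.1237] th 8.82 cost 0.0583
top [ 0.0862 -0.0018]
side [0.5727 0.1239] th 7.11 cost 0.0292
side [0.4871 0.1256] th 8.92 cost 0.0617
side [ 0.0856 -0.0018]
t 8.15 pos [0.4865 0.123  0.0383] q [ 0.25  0.32 -0.37  0.88 -0.    0.76] F [-0.1  0.2 -3.3] g 0.0217
jaw 60.6 tilt 0.12
```

View pics/q.png

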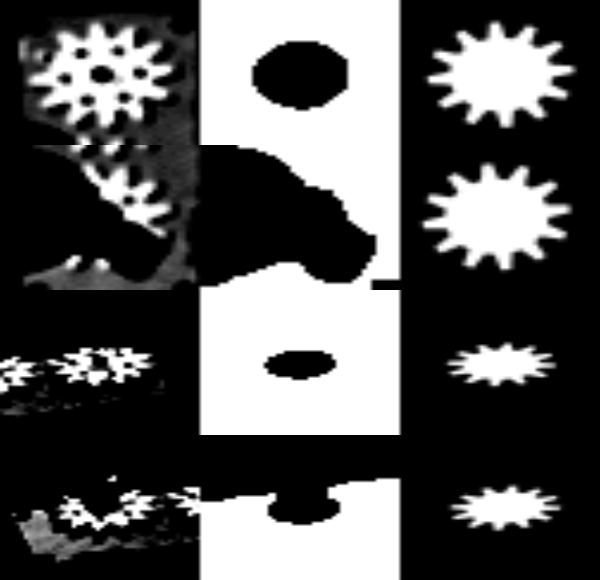

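>>> carry_out(travel=[[0.001,0.002,-0.001],[0.001,0.0035,-0.001],[0.004,0.0035,0.0005],[0.007,0.0035,0.002],[0.01,0.0035,0.0038],[0.0125,0.0035,0.0053],[0.0147,0.0035,0.0065],[0.0147,0.0035,0.0065],[0.0147,0.0035,0.0065],[0.0147,0.0035,0.0065]], angular=[[0,0,0],[0,0,0],[0,0,0],[0,0,0],[0,0,0],[0,0,0],[0,0,0],[0,0,0],[0,0,0],[0,0,0]], grip=[0,0,0,0,0,0,0,0,0,0])

```text
t: 8.98
position: [0.5014, 0.1213, 0.0336]
tcp_rot: [[0.871, -0.0, 0.491], [-0.491, -0.0, 0.871], [-0.0, -1.0, -0.0]]
wrist_force: [0.2, 0.1, -3.5]
grip_width: 0.0221
```

```bash
cat > f5.py <<'E'
from f4 import *
import sys
n=sys.argv[1]; gx=float(sys.argv[2]); th=float(sys.argv[3]); mth=float(sys.argv[4])
go([.503,.1213,.0345])
for c in('top','side'):
    im=robot.read_camera(c); cv2.imwrite(f'pics/{n}{c}.png',cv2.resize(im[140:250,180:280] if c=='top' else im[120:200,225:335],None,fx=6 if c=='side' else 5,fy=6 if c=='side' else 5,interpolation=cv2.INTER_CUBIC))
    m0=(.5742,.1219) if c=='top' else (.5727,.1239)
    a=pf(c,im,m0,.025,np.radians(mth),span=15)
    g=pf(c,im,(gx+.0015,.1237) if c=='top' else (gx+.0006,.1241),.027,np.radians(th),hubz=.08,span=5)
    d=(a-g)[:2]; print(c,d.round(4),np.hypot(*d).round(4))
go(None)
E
python3 f5.py r1 .5025 8.8 6.4
```

```text
t 8.98 pos [0.5014 0.1213 0.0336] q [ 0.24  0.34 -0.34  0.89 -0.    0.75] F [ 0.2  0.1 -3.5] g 0.0221
jaw 60.62 tilt 0.02
travel [ 0.0014 -0.0009  0.0008]
top [0.5744 0.1217] th 6.27 cost 0.0559
top [0.5026 0.1217] th 8.44 cost 0.1734
top [0.0718 0.    ] 0.0718
side [0.5722 0.1233] th 7.16 cost 0.0349
side [0.5014 0.1222] th 8.32 cost 0.0968
side [0.0707 0.0011] 0.0707
t 9.08 pos [0.5014 0.1213 0.0337] q [ 0.24  0.34 -0.34  0.89 -0.    0.75] F [-0.2 -0.1 -3.5] g 0.0216
jaw 60.62 tilt 0.02
```

View pics/r1side.png

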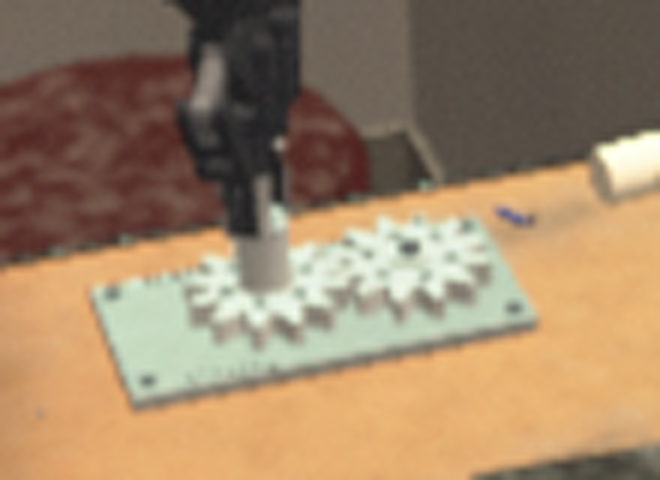

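View pics/r1top.png

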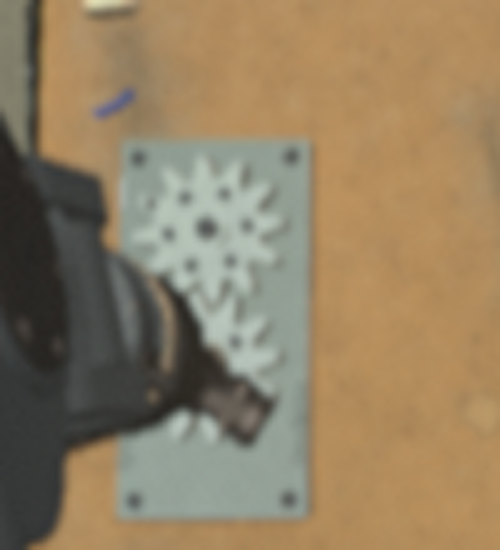

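>>> carry_out(travel=[[0.001,0,0.0005],[0.0015,0,0.0008],[0.0015,0,0.0008],[0.0015,0,0.0008],[0.0015,0,0.0008],[0.0015,0,0.0008],[0.0015,0,0.0008],[0.0015,0,0.0008],[0.0015,0,0.0008]], angular=[[0,0,0],[0,0,0],[0,0,0],[0,0,0],[0,-3,0],[0,-7,0],[0,-11,0],[0,-15,0],[0,-15,0]], grip=[0,0,0,0,0,0,0,0,0])

```text
t: 9.83
position: [0.5031, 0.1212, 0.0336]
tcp_rot: [[0.969, -0.0, 0.245], [-0.245, -0.0, 0.969], [-0.0, -1.0, -0.0]]
wrist_force: [-0.3, 0.2, -2.6]
grip_width: 0.0215
```

```bash
python3 f5.py r2 .503 23 -6
```

```text
t 9.83 pos [0.5031 0.1212 0.0336] q [ 0.24  0.35 -0.34  0.89 -0.    0.48] F [-0.3  0.2 -2.6] g 0.0215
jaw 75.79 tilt 0.02
travel [-0.0001 -0.0009  0.0001]
top [0.5743 0.1215] th -6.39 cost 0.0545
top [0.504  0.1224] th 24.22 cost 0.1637
top [ 0.0703 -0.0009] 0.0703
side [0.5721 0.1242] th -5.66 cost 0.0351
side [0.503  0.1234] th 24.18 cost 0.0954
side [0.069  0.0008] 0.069
t 9.93 pos [0.5033 0.1213 0.0337] q [ 0.24  0.35 -0.34  0.89 -0.    0.49] F [-0.3 -0.1 -2.6] g 0.0214
jaw 75.48 tilt 0.0
```

View pics/r2side.png

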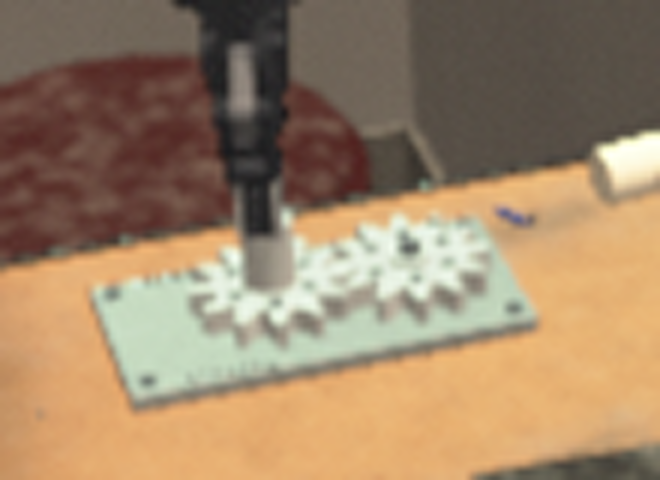

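View pics/r2top.png

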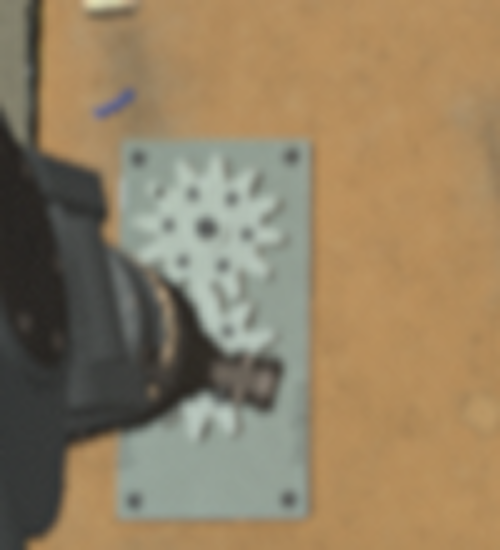

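>>> carry_out(travel=[[0,0,0],[0,0,0],[0,0,0],[0,0,0],[0,0,0],[0,0,0],[0,0,0],[0,0,0],[0,0,0],[0,0,0],[0,0,0],[0,0,0],[0,0,0],[0,0,0],[0,0,0],[0,0,0],[0,0,0]], angular=[[0,-4,0],[0,-8,0],[0,-12,0],[0,-16,0],[0,-20,0],[0,-24,0],[0,-28,0],[0,-32,0],[0,-36,0],[0,-40,0],[0,-44,0],[0,-48,0],[0,-52,0],[0,-56,0],[0,-56,0],[0,-56,0],[0,-56,0]], grip=[0,0,0,0,0,0,0,0,0,0,0,0,0,0,0,0,0])

```text
t: 11.35
position: [0.5033, 0.1213, 0.0337]
tcp_rot: [[0.75, 0.0, -0.662], [0.662, -0.0, 0.75], [-0.0, -1.0, -0.0]]
wrist_force: [-0.1, -0.4, -2.7]
grip_width: 0.0215
```

```bash
python3 f5.py r3 .503 20 -2
```

```text
t 11.35 pos [0.5033 0.1213 0.0337] q [ 0.24  0.35 -0.34  0.89 -0.   -0.49] F [-0.1 -0.4 -2.7] g 0.0215
jaw 131.43 tilt 0.01
travel [-0.0002 -0.0008  0.0002]
top [0.5756 0.1217] th -4.0 cost 0.0458
top [0.5036 0.1238] th 19.18 cost 0.0807
top [ 0.072  -0.0021] 0.0721
side [0.5724 0.1231] th -3.23 cost 0.0337
side [0.502  0.1247] th 20.16 cost 0.0973
side [ 0.0704 -0.0016] 0.0704
t 11.45 pos [0.5033 0.1213 0.0337] q [ 0.24  0.35 -0.34  0.89 -0.   -0.49] F [ 1.   0.1 -2.5] g 0.0217
jaw 131.5 tilt 0.01
```

View pics/r3side.png

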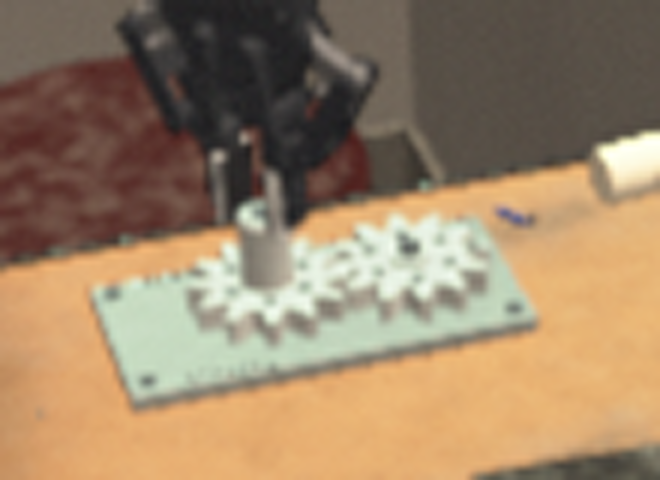

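View pics/r3top.png

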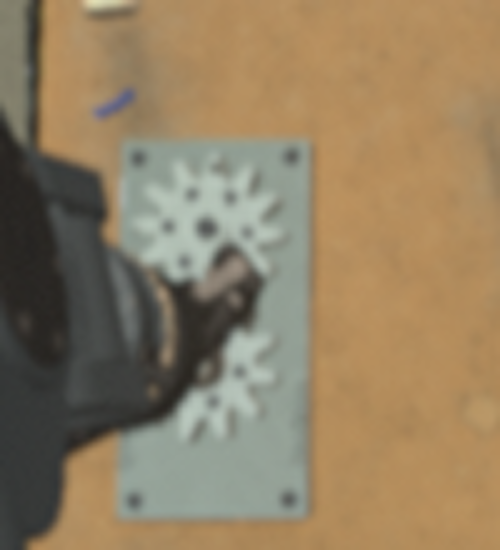

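Run:
```python
from h import *
for c in('top','side'):
    robot.read_camera(c)
    for d in robot.spot_point(c,'master_dot')[:3]: print(c,np.round(d['at'],1),round(d['conf'],2),ray(c,d['at'],.025).round(4))
def up(p,b): 
    x0,y0,x1,y1=b; return cv2.resize(cv2.imread(p)[y0:y1,x0:x1],(400,280),interpolation=cv2.INTER_CUBIC)
cur={c:robot.read_camera(c) for c in('top','side')}
for c in cur: cv2.imwrite(f'pics/now_{c}.png',cur[c])
B={'top':(203,165,243,205),'side':(272,148,316,178)}
cv2.imwrite('pics/dots.png',np.vstack([np.hstack([up(f'pics/{c}0.png',B[c]),up(f'pics/now_{c}.png',B[c])]) for c in B]))
```

```text
top [224.4 172.1] 0.83 [0.6084 0.1129 0.025 ]
side [305.3 160.3] 0.61 [0.6099 0.121  0.025 ]
side [280.  171.6] 0.32 [0.5245 0.0873 0.025 ]
```

View pics/dots.png

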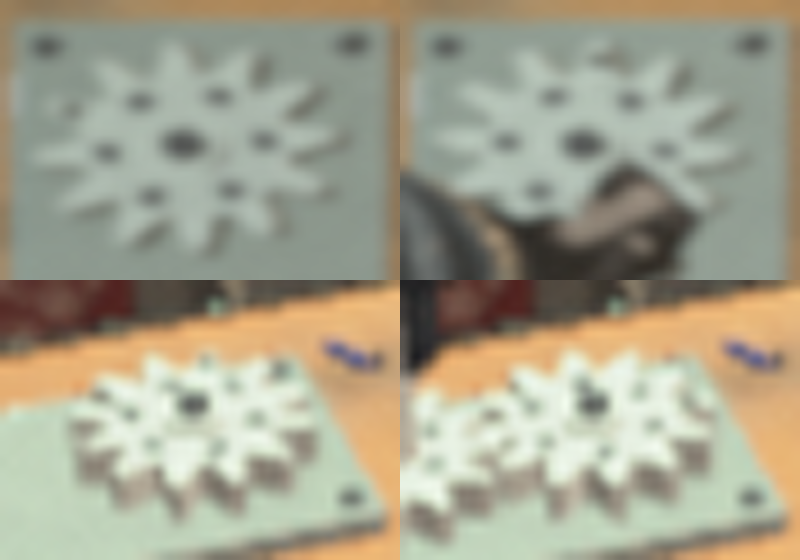

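Run:
```python
from h import *
im=cv2.imread('pics/top0.png')
q=np.mean([(285,12),(404,20),(397,135),(278,130)],0)/3+[190,150]-.33
print(q,ray('top',q,.008))
d=(im.max(2)<125).astype(np.uint8); d[:145]=0;d[200:]=0;d[:,:275]=0;d[:,330:]=0
M=cv2.moments(d,True); q=[M['m10']/M['m00'],M['m01']/M['m00']]; print(q,M['m00'],ray('top',q,.008))
im=cv2.imread('pics/side0.png')
d=(im.max(2)<125).astype(np.uint8); d[:190]=0;d[225:]=0;d[:,:300]=0;d[:,355:]=0
M=cv2.moments(d,True); q=[M['m10']/M['m00'],M['m01']/M['m00']]; print(q,M['m00'],ray('side',q,.008))
go([.4885,.1213,.0337])
```

```text
[303.33666667 174.42      ] [ 0.60504788 -0.0920144   0.008     ]
[303.16388174807196, 174.3586118251928] 1556.0 [ 0.605211   -0.09155663  0.008     ]
[326.60725720384204, 208.39594450373534] 937.0 [ 0.60110951 -0.09718781  0.008     ]
t 11.75 pos [0.5033 0.1213 0.0337] q [ 0.24  0.35 -0.34  0.89 -0.   -0.49] F [-0.1 -0.9 -4.2] g 0.0219
jaw 131.59 tilt 0.0
travel [-0.011  -0.      0.0098]
```

>>> carry_out(travel=[[-0.004,0,0.0035],[-0.008,0,0.007],[-0.011,0,0.0098],[-0.011,-0.01,0.0098],[-0.011,-0.04,0.0098],[-0.011,-0.07,0.0098],[-0.011,-0.1,0.0098],[-0.015,-0.1,-0.02],[-0.025,-0.1,-0.055],[-0.035,-0.1,-0.09],[-0.045,-0.1,-0.13],[-0.055,-0.1,-0.165],[-0.062,-0.1,-0.2],[-0.067,-0.1,-0.22],[-0.067,-0.1,-0.2272],[-0.067,-0.1,-0.2272],[-0.067,-0.1,-0.2272],[-0.067,-0.1,-0.2272]], angular=[[0,0,0],[0,0,0],[0,0,0],[0,0,0],[0,0,0],[0,0,0],[0,0,0],[0,0,0],[0,0,0],[0,0,0],[0,0,0],[0,0,0],[0,0,0],[0,0,0],[0,0,0],[0,0,0],[0,0,0],[0,0,0]], grip=[0,0,0,0,0,0,0,0,0,0,0,0,0,0,0,0,0,0])

```text
t: 13.25
position: [0.6032, -0.0918, 0.1336]
tcp_rot: [[0.747, -0.001, -0.665], [0.665, 0.0, 0.747], [-0.0, -1.0, 0.001]]
wrist_force: [-1.0, -1.4, -2.9]
grip_width: 0.0216
```

Run:
```python
from h import *
go([.604,-.093,.036])
crop('side','pics/s1.png',230,130,390,250,4)
crop('top','pics/s1t.png',230,110,380,230,4)
```

```text
t 13.25 pos [ 0.6032 -0.0918  0.1336] q [-0.15  0.42  0.05  1.21  0.   -0.88] F [-1.  -1.4 -2.9] g 0.0216
jaw 131.67 tilt 0.06
travel [-0.0001  0.0976 -0.0015]
```

View pics/s1.png

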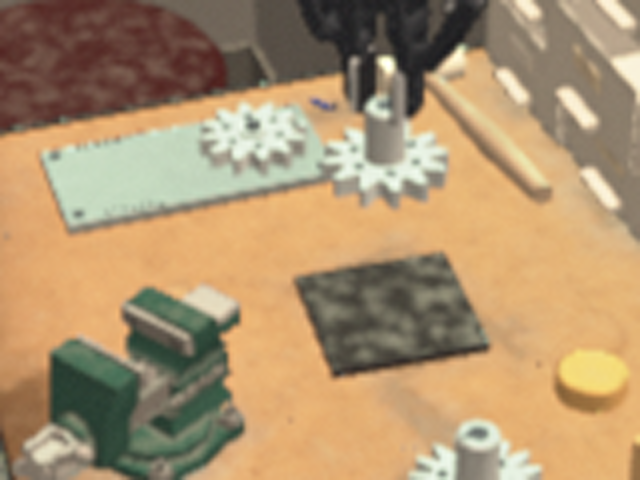

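View pics/s1t.png

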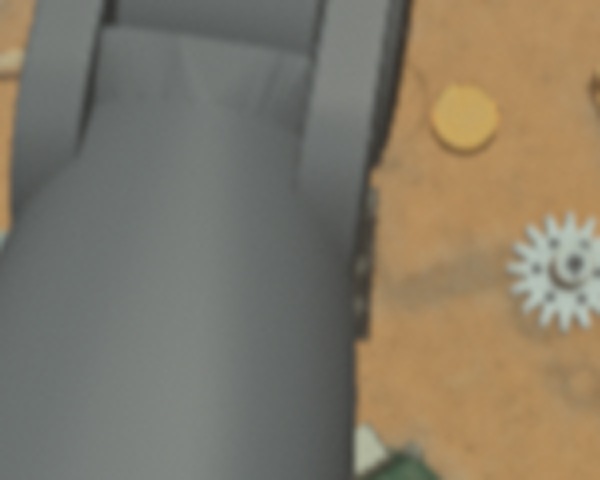

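>>> carry_out(travel=[[0,0.02,-0.001],[0,0.05,-0.001],[0,0.075,-0.001],[0,0.088,-0.001],[0,0.095,-0.001],[0,0.099,-0.001],[0,0.101,-0.001],[0,0.101,-0.001],[0,0.101,-0.001]], angular=[[0,0,0],[0,0,0],[0,0,0],[0,0,0],[0,0,0],[0,0,0],[0,0,0],[0,0,0],[0,0,0]], grip=[0,0,0,0,0,0,0,0,0])

```text
t: 14.1
position: [0.6054, -0.0938, 0.0338]
tcp_rot: [[0.748, 0.002, -0.664], [0.664, -0.0, 0.748], [0.001, -1.0, -0.001]]
wrist_force: [0.3, 0.6, -3.3]
grip_width: 0.0213
```

Run:
```python
from h import *
go([.604,-.093,.0295])
crop('side','pics/s2.png',290,170,370,230,8)
```

```text
t 14.1 pos [ 0.6054 -0.0938  0.0338] q [-0.15  0.49 -0.1   0.98 -0.   -0.88] F [ 0.3  0.6 -3.3] g 0.0213
jaw 131.62 tilt 0.09
travel [-0.0005  0.0042  0.0015]
```

View pics/s2.png

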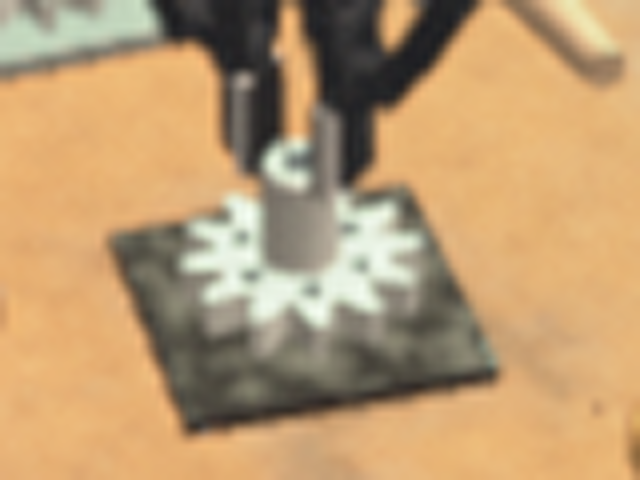

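>>> carry_out(travel=[[0,0.001,0],[0,0.002,0],[0,0.003,0],[0,0.0035,0],[0,0.0035,0]], angular=[[0,0,0],[0,0,0],[0,0,0],[0,0,0],[0,0,0]], grip=[0,0,0,0,0])

```text
t: 14.57
position: [0.6047, -0.0939, 0.0296]
tcp_rot: [[0.748, 0.0, -0.664], [0.664, -0.0, 0.748], [0.0, -1.0, -0.0]]
wrist_force: [-2.0, 0.2, 0.7]
grip_width: 0.0217
```

>>> carry_out(travel=[[0,0,0],[0,0,0],[0,0,0],[0,0,0],[0,0,0],[0,0,0],[0,0,0],[0,0,0]], angular=[[0,0,0],[0,0,0],[0,0,0],[0,0,0],[0,0,0],[0,0,0],[0,0,0],[0,0,0]], grip=[0.35,0.5,0.7,0.9,0.9,0.9,0.9,0.9])

```text
t: 15.23
position: [0.6047, -0.0938, 0.0292]
tcp_rot: [[0.748, -0.0, -0.664], [0.664, -0.0, 0.748], [-0.0, -1.0, -0.0]]
wrist_force: [-0.4, 0.0, 0.5]
grip_width: 0.0766
```

Run:
```python
from h import *
go(None)
crop('side','pics/s3.png',290,170,370,230,8)
```

```text
t 15.23 pos [ 0.6047 -0.0938  0.0292] q [-0.15  0.49 -0.1   0.97 -0.   -0.88] F [-0.4  0.   0.5] g 0.0766
jaw 131.62 tilt 0.01
```

View pics/s3.png

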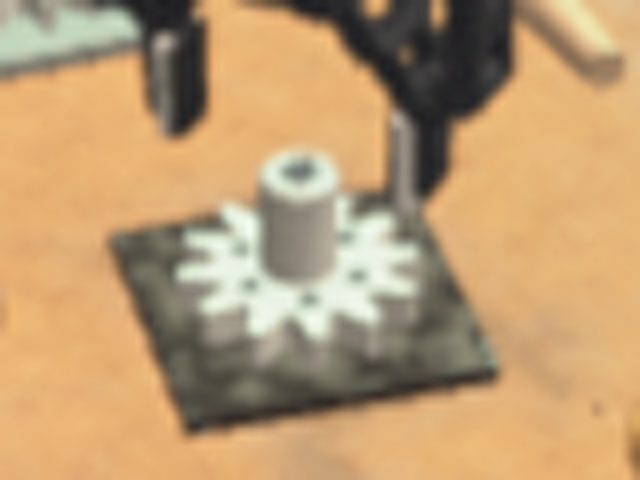

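Gear stands free on the tile, both fingers clear. Rising straight up.

>>> carry_out(travel=[[0,-0.01,0],[0,-0.03,0],[0,-0.06,0],[0,-0.1,0],[0,-0.14,0],[0,-0.16,0],[0,-0.16,0],[0,-0.16,0],[0,-0.16,0]], angular=[[0,0,0],[0,0,0],[0,0,0],[0,0,0],[0,0,0],[0,0,0],[0,0,0],[0,0,0],[0,0,0]], grip=[0.9,0.9,0.9,0.9,0.9,0.9,0.9,0.9,0.9])

```text
t: 16.03
position: [0.6044, -0.0938, 0.1891]
tcp_rot: [[0.748, -0.0, -0.664], [0.664, -0.0, 0.748], [-0.0, -1.0, 0.0]]
wrist_force: [-0.3, 0.3, -0.1]
grip_width: 0.077
```

Run:
```python
from h import *
go(None)
im=robot.read_camera('side'); cv2.imwrite('pics/s4.png',cv2.resize(im[130:330,220:420],None,fx=3,fy=3))
for N,xy,z in((12,(.604,-.093),.008),(9,(.5676,-.3989),0),(16,(.5966,-.2686),0)):
    c='side'; b=boxof(c,[*xy,.015+z],26)
    if N==12:
        x0,y0,x1,y1=b; m=np.clip((im[y0:y1,x0:x1].min(2).astype(float)-110)/60,0,1)
    else: m=softmask(im,b)
    x,f=fit(c,m,b,xy,N,z,z+.014,z+.05); print(N,x[:2].round(4),np.degrees(x[2]).round(1),round(f,4))
```

```text
t 16.03 pos [ 0.6044 -0.0938  0.1891] q [-0.15  0.39  0.17  1.34 -0.   -0.88] F [-0.3  0.3 -0.1] g 0.077
jaw 131.61 tilt 0.02
12 [ 0.6064 -0.0861] 21.5 0.0472
9 [ 0.5675 -0.3989] 39.4 0.0076
16 [ 0.5966 -0.2686] 18.7 0.0096
```

View pics/s4.png

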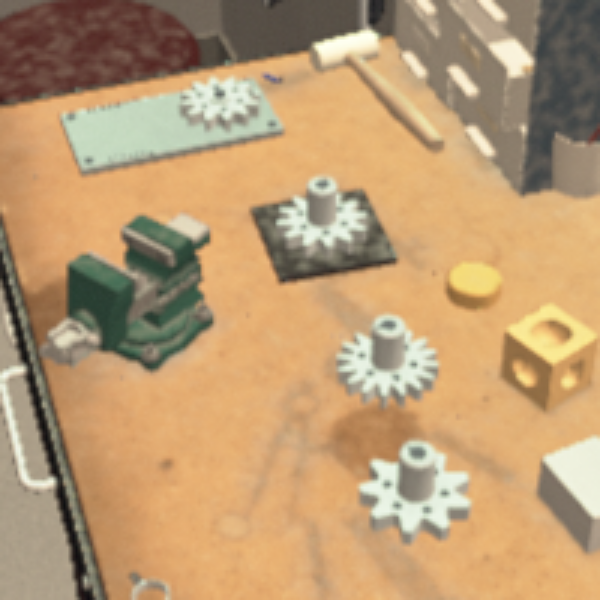

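```bash
python3 -c "
from station import robot
print(robot.close_job())"
```

```text
the job is handed in; nothing more can be done
None
```

I picked out the 12-tooth gear and checked that it runs with the master. I then set it down flat on the slate tile and handed the job in; no verdict was reported.

- **Mesh:** I slid the gear in along the tester's centre line. At its final place, just over the plate, the camera fits put the centres 69 to 72 mm apart. Wrist forces stayed at the gear's weight, about 3 N.
- **Drive:** I turned the gear 71° by its hub. The dot's bearing went from about 66° to about -4°, so the master turned about 70°. That is more than two teeth, and about 37 mm of dot travel. No force showed that would suggest a finger touching the master.
- **Placing:** I lowered the gear until the wrist force showed contact, opened the fingers and rose straight up. The arm was clear of everything when I handed in, about 16 s into the 51 s.
- **Last checks:** The last side picture shows the gear flat on the tile, hub up. The side-camera fits put the 9- and 16-tooth gears within 0.1 mm of where they began.

Some measurements did not agree:
- **Cameras:** The two cameras differed by about 3 mm on the bench gears.
- **Position on the tile:** The final side-camera fit of the gear was poor and put it about 7 mm from my target on the tile. The tool position put it within 1 to 2 mm. Both are well inside the 30 mm limit.
- **Grip opening:** It read about 22 mm on the 26 mm hub. The last pictures suggest the pads held the hub off-centre, but the gear stayed level and did not slip.

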